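# Set the dosing scoop and hold it ready over the mug

## Task

Leave the dosing scoop hanging in the clear acrylic box while you turn its grey collar until the red pointer stands at the four dots. Then draw the scoop up out of the box, turn it so that the mouth of its steel cup faces up and is level, and hold it raised, centred over the mouth of the white mug and clear of it, with the collar still at four. Finish while holding it there, still gripped and steady, and do not knock or shift the mug, the bottle, the teaspoon or the pacifier case.

Things in the scene. Friction and masses are not known exactly. Their poses are not given: they have to be found in the camera images.
- scoop: Adjustable dosing scoop, about 0.19 kg, hanging in the box by its white dial plate (76 diameter, z 0 to 4 mm). Origin on the shaft axis at the plate's underside; z up the shaft. Along z in mm: steel cup below the plate on a 10 thick shaft, grey collar 5 to 29, green grip 29 to 69. It can twist only 0.08 rad in its well; the cup is clear of the box after a 70 mm lift.
- grip_point (a point): Where to pinch the scoop's green grip, on the shaft axis at scoop z = 56 mm (13 below the grip's top). The grip is 24 wide along the scoop's x, 12 thick along its y: pinch the flat +y and -y faces. Fingertips must stay above the collar's top at scoop z = 29.
- collar_point (a point): Where to hold the grey collar, on the shaft axis at scoop z = 28 mm. The collar is 40 diameter, round, scoop z 5 to 29: open fingers come down past both sides of the grip and pinch the collar's rim, fingertips staying above the dial plate's top at z = 4.
- dose_collar (a joint): Angle (rad) of the grey collar with red pointer: 0 at one dot, 0.5 two, 1.0 three, 1.5 four, 2.0 five; grows clockwise seen from above, stops at 0 and 2. Seen from above, group k of dots on the dial lies 1.0 - 0.5(k - 1) rad from the scoop's +x towards +y. Light detents (0.08 N m) pull to the nearest value; else it stays where left. Starts between one and three dots.
- cup: The scoop's square steel cup, rigid with it: 34 (x) by 36 (y) outside, 28 deep, walls 2. Origin at the centre of its underside; its z is where the mouth faces. In the scoop's frame: origin at (-12.1, 0, -52) mm, turned +60 degrees about the scoop's y, so the mouth looks to the scoop's +x and up. With the cup level, the grip rises at 30 degrees, towards the cup's -x.
- cup_mouth (a point): Centre of the cup's mouth, 28 mm along the cup's z from its origin.
- box: Clear acrylic box, fixed, 90 (x) by 140 (y) by 80 mm high; origin at the centre of its underside. Its lid (140 long) stands open from the -y rim, leaning outward 25 degrees, its top at z = 207 mm. The scoop's well, 45 (x) by 39 (y), is centred at (0, 35) mm, rim at 80. The scoop hangs there, axes along the box's, its origin 80 above the box's, 1.5 to 2 mm play around the cup.
- mug: White ceramic mug, loose, 0.3 kg, 84 diameter at the rim, 95 high, handle to its +y reaching about 80 from its axis. Origin at the centre of its underside.
- mug_rim (a point): Centre of the mug's mouth, 95 mm above its underside.
- bottle: Pastel green bottle, loose, upright, 62 diameter, 150 high; origin at the centre of its underside. Leave alone.
- teaspoon: Steel teaspoon, loose, lying, 140 long along its x, under 20 high. Leave alone.
- pacifier_case: Pink round plastic pacifier case, loose, 66 diameter, 38 high; origin at the centre of its underside. Leave alone.
There are look-alikes about, which are no part of the job. Leave any pink, purple or yellow look-alike of the mug alone.

How it is judged:
On the way, in this order (a step that is already met when the one before it is completed fails the run):
1. the collar is set to four dots while the scoop hangs in the box (value of joint dose_collar between 1.33 and 1.67 rad and z of scoop in the frame of box below 0.09 m and angle between scoop's own z axis and vertical below 0.15 rad), for 0.3 s.
2. the scoop is drawn up out of the box (value of joint dose_collar between 1.33 and 1.67 rad and z of scoop in the frame of box above 0.15 m and contact force between the fingers and scoop above 0.5 N), for 0.1 s.
At the end, for the whole second after the job is handed in: Scoop held steady by the gripper, touching neither box nor mug; collar within 0.17 rad of four dots; cup mouth up, level within 16 degrees, within 30 mm of the mug's axis, cup at least 15 mm above the upright mug's rim; mug, bottle, teaspoon, pacifier case moved under 25 mm (value of joint dose_collar between 1.33 and 1.67 rad and angle between cup's own z axis and vertical below 0.28 rad and horizontal distance between cup_mouth and mug_rim below 0.03 m and z of cup in the frame of mug_rim above 0.015 m and contact force between the fingers and scoop above 1 N and contact force between scoop and mug below 0.1 N and contact force between scoop and box below 0.1 N and linear speed of scoop below 0.03 m/s and angular speed of scoop below 0.2 rad/s and angle between mug's own z axis and vertical below 0.1 rad and distance of each of mug, bottle, teaspoon, pacifier_case from where it was at the start of the episode below 0.025 m); the arm keeps its last pose, push and grip.
It fails at once if the mug, bottle, teaspoon or pacifier case is shifted by more than 25 mm or tipped (distance of any of mug, bottle, teaspoon, pacifier_case from where it was at the start of the episode above 0.025 m or angle between any of mug, bottle's own z axis and vertical above 0.3 rad).
It also fails if it takes over 51 s, if anything falls off the work surface, if the arm or the gripper's body presses on something with over 40 N, if the wrist force passes 120 N, or if a joint passes its speed limit or range.

## Robot

A 6-joint arm with a two-finger parallel gripper is mounted at the origin on the work surface. World frame = base frame: x ahead of the robot, y to its left, z up, the work surface at z = 0. Lengths are in m, angles in rad, forces in N, time in s.
With the tool pointing down it reaches from about 0.35 to 0.975 m from the base axis. Payload 4.9 kg.
Tool frame: the origin (TCP) lies between the finger pads; the fingertips stand 25 mm ahead of it and the grasp point (between the pads) lies 6 mm ahead of it; z points along the fingers, y is the line along which they close (so a half turn about z gives the same grasp; the last joint's range is limited). The gripper opens to 85 mm and grips with 20 to 120 N. Pads are 22 mm wide; open, the fingers measure 114 mm over their backs; the gripper's body (76 mm by 85 mm) begins 54 mm behind the grasp point. The pads swing forward as they close: fully open they stand 13 mm farther back than shut.
Start: joints at [1.048, 0.053, 1.613, -0, 1.476, -0.119], TCP at [0.246, 0.575, 0.256] pointing down, gripper open.
Joint ranges: [-3.01, 3.01], [-1.01, 2.22], [0.06, 2.58], [-1.02, 4.17], [0.09, 2.62], [-3.14, 3.14]. Speed limits (rad/s): [2.57, 2.57, 3.14, 3.14, 3.14, 3.14].

## Interface

Orientations are given as a 3x3 rotation matrix whose columns are the frame's x, y, z axes.
In Python, from rig import env, imaging gives the robot as it stands.
- The arm moves only by the shell command python3 -m inch 'ROWS' [OPENING] [FORCE]. ROWS is JSON, a list of rows, each a list of 2 entries, a list of its own where there are three numbers: the shift along the tool's x, y, z in cm, then the turn, a rotation vector about the tool's x, y, z in rad. In form: [[[dx, dy, dz], [wx, wy, wz]], ...]. A call has 1 to 12 rows; each row shifts and turns the commanded pose from where the row before left it, along the tool's axes as they then stand; what a row does not reach is not made up. A row lasts 1/8 s, in which the tool goes at most 62.5 mm and 10.7 degrees, less where a joint would pass 70% of its speed; a pose out of reach is approached as far as the arm can. A call with a gripper value outside its range is refused whole. OPENING is the closure, from -1 (fully open) to 1 (shut), set as the call begins (- or left out, the last holds). The fingers move at their own pace and stop on an object; FORCE is the grip in N (left out, the last holds). Time passes only in rows, so rows that do not move let the fingers close. It gives the time, the measured TCP pose, the force, the opening and the grip force at its end, in the units of the state.
- env.get_obs(): the state, without advancing time (a new reading comes with each control period).
- imaging.get_image(name): name is "side" or "top" or "wrist"; returns the picture (480x640x3 uint8, red, green, blue); there is no depth.
- imaging.get_calibration(name): a dict with "mtx" (3x3 intrinsics, pixels), "view" (4x4, takes a point from world to camera coordinates); the wrist camera has in their place "mount" (4x4, takes a point from camera to tool coordinates, whose origin is the TCP and whose axes are the flange's). Camera axes: x right, y up, looking along -z (the intrinsics and any distortion apply to the point x, -y, -z); pixel columns grow to the right and rows downward; lengths in m; the calibration is good to about 2 mm. The wrist camera is an equidistant fisheye: a pixel r from the principal point sees the ray r / f radians off the axis. A picture is of the moment at which its call begins: read the wrist's pose just before it. get_calibration takes no time and is no camera call.
- env.sign_off(): hands the job in; it is judged then, once.
Trained networks look in the newest picture that a camera, given by its name, has taken for a name from the list of things; names that differ only in an ending like _2 or _b are one class to them, and where a whole thing is asked for, a point or a joint stands for the part that bears it (a point fixed in the world has none). Each returns a list of dicts, best first, with "score" (0 to 1); they miss things now and then, are a little off and sometimes report something else, mostly with a low value. They report only what shows in the picture. A call takes as long as a camera call. They do not tell look-alikes from the thing itself.
- imaging.look_for(camera, name): "at" ([x, y, z] in m, in world coordinates, good to about 4 mm: the middle of the surface that is visible of it).
- imaging.spot_point(camera, name): "at" ([x, y, z] in m, in world coordinates, good to about 4 mm: a listed point, or the origin of a listed thing).
The state is a dict: "time": time; "q": joint angles; "qvel": joint speeds; "joint_efforts": joint torques, N m; "position": TCP position; "tool_rot": TCP orientation; "ft_force": force on the tool from outside, world axes, zero at the start; "moment": the same for the moment, N m; "width": opening from 0.0 (shut) to 1.0 (fully open); "grasp_force": force on a finger pad.
Only numpy, scipy, OpenCV 4.12 (cv2) and the standard library are available. Lean on these libraries where they do the work, as an engineer would, in place of code of your own. Each camera call takes 0.05 s, during which the arm holds its last target. There are 200 camera calls.

## Working session

There is one attempt and no reset: what is moved stays moved. The work goes in short steps, Python scripts to look and compute and a shell command to move; the robot and the scene stay as the last step left them, time stands still between calls to the robot, and variables do not carry over. Pictures are saved under pics/ and viewed, at most 10 in all, crops included, and the job is handed in when it is done.

```bash
mkdir -p pics; ls
python3 - <<'E'
from rig import env, imaging
import cv2, numpy as np
o=env.get_obs(); print(o['time'],o['position'],o['tool_rot'],o['width'])
for c in ['top','side']:
    im=imaging.get_image(c); cv2.imwrite(f'pics/{c}1.png',im[:,:,::-1])
    for n in ['scoop','grip_point','collar_point','box','mug','mug_rim','bottle','teaspoon','pacifier_case']:
        for r in imaging.spot_point(c,n)[:3]: print(c,n,np.round(r['at'],3),round(r['score'],2))
a=cv2.imread('pics/top1.png');b=cv2.imread('pics/side1.png')
cv2.imwrite('pics/both.png',cv2.resize(np.vstack([a,b]),(800,1200))[:]) 
for c in ['top','side']:print(imaging.get_calibration(c))
E
```

```text
pics
0.0 [0.24526599 0.5742453  0.25506084] [[-9.19582907e-01  3.92894526e-01 -1.08089002e-03]
 [ 3.92895900e-01  9.19581248e-01 -1.77205010e-03]
 [ 2.97737412e-04 -2.05422424e-03 -9.99997846e-01]] 0.998288054688509
top scoop [ 0.598 -0.112  0.078] 0.59
top grip_point [ 0.597 -0.113  0.134] 0.75
top collar_point [ 0.599 -0.116  0.109] 0.59
top collar_point [0.527 0.318 0.099] 0.27
top box [ 0.6   -0.146 -0.001] 0.58
top mug [ 0.709  0.326 -0.001] 0.94
top mug [ 0.265  0.491 -0.001] 0.86
top mug [0.53  0.317 0.002] 0.81
top mug_rim [0.53  0.32  0.098] 0.97
top mug_rim [0.266 0.487 0.093] 0.69
top mug_rim [0.356 0.362 0.094] 0.63
top bottle [0.592 0.148 0.001] 0.58
top teaspoon [0.748 0.192 0.   ] 0.77
top pacifier_case [0.425 0.076 0.003] 0.84
side scoop [ 0.596 -0.111  0.077] 0.93
side grip_point [ 0.595 -0.114  0.136] 0.61
side collar_point [ 0.596 -0.111  0.103] 0.81
side box [ 0.601 -0.152  0.002] 0.55
side mug [ 0.353  0.36  -0.   ] 0.97
side mug [ 0.274  0.492 -0.002] 0.79
side mug [0.466 0.509 0.   ] 0.73
side mug_rim [0.268 0.492 0.097] 0.79
side mug_rim [0.353 0.361 0.093] 0.
[... 300 characters left out ...]
 0.        ,   1.        ]]), 'view': array([[ 0.009864  , -0.99992856, -0.00675148,  0.16929413],
       [ 0.98467055,  0.00853718,  0.17421546, -0.50731045],
       [-0.17414538, -0.00836644,  0.98468441, -1.32123953],
       [ 0.        ,  0.        ,  0.        ,  1.        ]])}
{'mtx': array([[456.85071846,   0.        , 320.02592889],
       [  0.        , 456.85071846, 242.18076567],
       [  0.        ,   0.        ,   1.        ]]), 'view': array([[ 0.91888897, -0.39429699, -0.01315087, -0.39421916],
       [ 0.31926308,  0.72361701,  0.61192279, -0.36447062],
       [-0.23176312, -0.56648769,  0.79080816, -0.77628829],
       [ 0.        ,  0.        ,  0.        ,  1.        ]])}
```

View pics/top1.png

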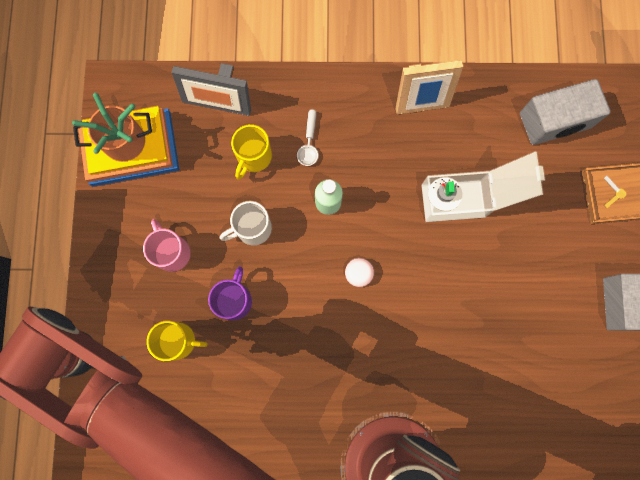

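View pics/side1.png

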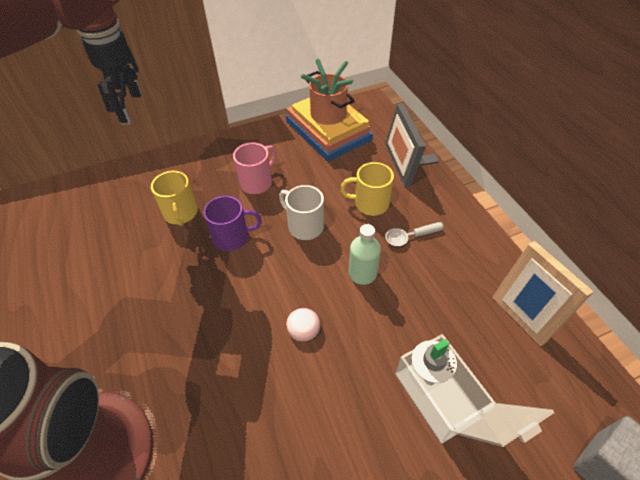

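Run:
```python
import cv2,numpy as np
a=cv2.imread('pics/top1.png');b=cv2.imread('pics/side1.png')
c=cv2.resize(a[150:230,410:550],(800,457),interpolation=cv2.INTER_CUBIC)
d=cv2.resize(a[195:250,215:280],(160,135),interpolation=cv2.INTER_CUBIC)
e=np.zeros((600,800,3),np.uint8); e[:457]=c; e[460:595,:160]=d
f=cv2.resize(b[335:385,405:465],(160,133),interpolation=cv2.INTER_CUBIC); e[460:593,200:360]=f
cv2.imwrite('pics/crop.png',e)
```

```text
(no output)
```

View pics/crop.png

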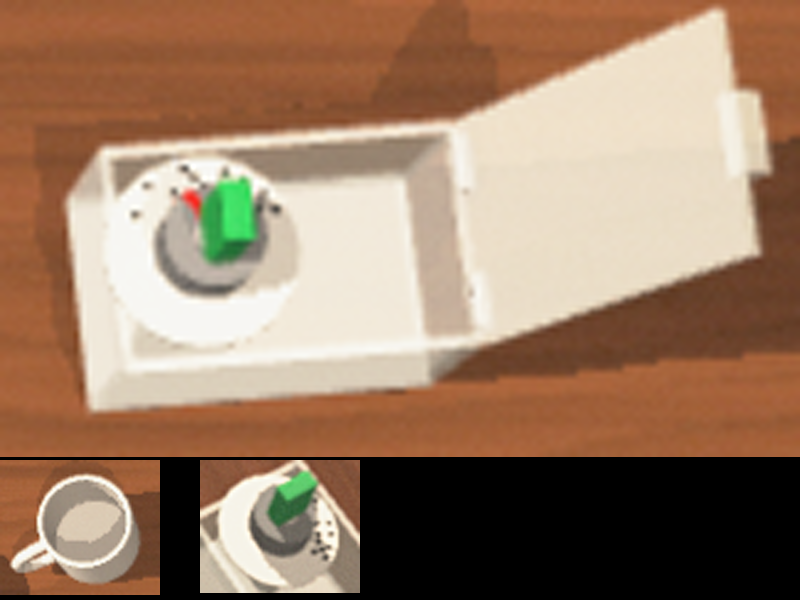

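The white mug at top pixel (250,222) is the target: it is the only white one. The others are pink (165,248), purple (230,298), and yellow (250,150) and (172,342). The red pointer sits near two dots. I'm moving towards the box now.

```bash
python3 -m inch '[[[-4.7,-3.9,-0.4],[0,0,0]],[[-4.7,-3.9,-0.4],[0,0,0]],[[-4.7,-3.9,-0.4],[0,0,0]],[[-4.7,-3.9,-0.4],[0,0,0]],[[-4.7,-3.9,-0.4],[0,0,0]],[[-4.7,-3.9,-0.4],[0,0,0]],[[-4.7,-3.9,-0.4],[0,0,0]],[[-4.7,-3.9,-0.4],[0,0,0]],[[-4.7,-3.9,-0.4],[0,0,0]],[[-4.7,-3.9,-0.4],[0,0,0]],[[-4.7,-3.9,-0.4],[0,0,0]],[[-4.7,-3.9,-0.4],[0,0,0]]]' -1
cat > h.py <<'E'
from rig import env, imaging
import numpy as np, cv2
from scipy.spatial.transform import Rotation as Ro
def tgt(p, R=None):
    "shift (cm, tool axes) and rotvec from the present pose"
    o=env.get_obs(); T=np.array(o['tool_rot']); d=T.T@(np.array(p)-o['position'])*100
    print('d cm',np.round(d,2), 'turn', None if R is None else np.round(Ro.from_matrix(T.T@R).as_rotvec(),3),'q',np.round(o['q'],2))
def down(a,tilt=0):
    "tool pointing down, y axis at azimuth a"
    y=np.array([np.cos(a),np.sin(a),0]); z=np.array([0,0,-1.]); return np.c_[np.cross(y,z),y,z]
def wproj(P,o):
    "world points -> wrist pixels"
    c=imaging.get_calibration('wrist'); M=np.array(c['mount']); K=np.array(c['mtx'])
    t=(np.atleast_2d(P)-o['position'])@np.array(o['tool_rot']); q=(t-M[:3,3])@M[:3,:3]
    v=q*[1,-1,-1]; th=np.arctan2(np.hypot(v[:,0],v[:,1]),v[:,2]); ph=np.arctan2(v[:,1],v[:,0])
    return np.c_[K[0,2]+K[0,0]*th*np.cos(ph),K[1,2]+K[1,1]*th*np.sin(ph)]
def wplane(px,z,o):
    "wrist pixels -> world at height z"
    c=imaging.get_calibration('wrist'); M=np.array(c['mount']); K=np.array(c['mtx'])
    u=(np.atleast_2d(px)-K[:2,2])/[K[0,0],K[1,1]]; th=np.linalg.norm(u,axis=1); 
    v=np.c_[np.sin(th)[:,None]*u/th[:,None],np.cos(th)]*[1,-1,-1]
    T=np.array(o['tool_rot']); w=v@M[:3,:3].T@T.T; p0=T@M[:3,3]+o['position']
    return p0+w*((z-p0[2])/w[:,2])[:,None]
E
python3 - <<'E'
from h import *
c=imaging.get_calibration('top');K=c['mtx'];V=c['view']
px=np.array([[105,150],[452,128],[478,340],[130,370]])/5.714+[410,150]
C=-V[:3,:3].T@V[:3,3]
W=[]
for u in px:
    v=np.linalg.inv(K)@[*u,1]*[1,-1,-1]; w=V[:3,:3].T@v; W.append(C+w*(.08-C[2])/w[2])
W=np.array(W); print(W.round(4)); 
for i,j in [(1,0),(2,3)]: d=W[i]-W[j]; print(np.arctan2(d[0],-d[1]))
print(W.mean(0))
tgt([.597,-.113,.30],down(-.4))
E
```

```text
time: 2.5
position: [0.581, -0.0792, 0.3047]
tool_rot: [[-0.919, 0.393, 0.001], [0.393, 0.919, 0.0], [-0.001, 0.0, -1.0]]
ft_force: [1.0, 2.0, 0.2]
width: 0.998
grasp_force: 0.0
[[ 0.6338 -0.0777  0.08  ]
 [ 0.6438 -0.2139  0.08  ]
 [ 0.5587 -0.2205  0.08  ]
 [ 0.5457 -0.0854  0.08  ]]
0.0733472621134877
0.09613249823920152
[ 0.59550961 -0.14934358  0.08      ]
d cm [-2.8  -2.47  0.47] turn [1.000e-03 0.000e+00 1.567e+00] q [-0.26 -0.06  1.65  0.    1.56 -1.43]
```

```bash
python3 -m inch '[[[-2.8,-2.5,0.5],[0,0,0.17]],[[0,0,0],[0,0,0.175]],[[0,0,0],[0,0,0.175]],[[0,0,0],[0,0,0.175]],[[0,0,0],[0,0,0.175]],[[0,0,0],[0,0,0.175]],[[0,0,0],[0,0,0.175]],[[0,0,0],[0,0,0.175]],[[0,0,0],[0,0,0.17]],[[0,0,0],[0,0,0]]]'
python3 - <<'E'
from h import *
o=env.get_obs(); im=imaging.get_image('wrist')[:,:,::-1].copy()
np.save('o1.npy',o,allow_pickle=True); cv2.imwrite('pics/w1.png',im)
for n in ['scoop','grip_point','collar_point','box','dose_collar']:
    for r in imaging.spot_point('wrist',n)[:2]: print(n,np.round(r['at'],4),round(r['score'],2))
print(wproj([[.597,-.113,.149],[.597,-.113,.084]],o), np.round(o['q'],2))
E
```

```text
time: 3.75
position: [0.5962, -0.1112, 0.2993]
tool_rot: [[0.386, 0.923, -0.0], [0.923, -0.386, -0.0], [-0.0, -0.0, -1.0]]
ft_force: [0.3, 0.5, -0.2]
width: 0.999
grasp_force: 0.0
scoop [ 0.5907 -0.111   0.0774] 0.88
grip_point [ 0.5943 -0.1144  0.1343] 0.6
collar_point [ 0.5955 -0.113   0.1082] 0.69Traceback (most recent call last):
  File "<stdin>", line 5, in <module>
ValueError: it knows: bottle, box, collar_point, cup, cup_mouth, grip_point, mug, mug_rim, pacifier_case, scoop, teaspoon
```

View pics/w1.png

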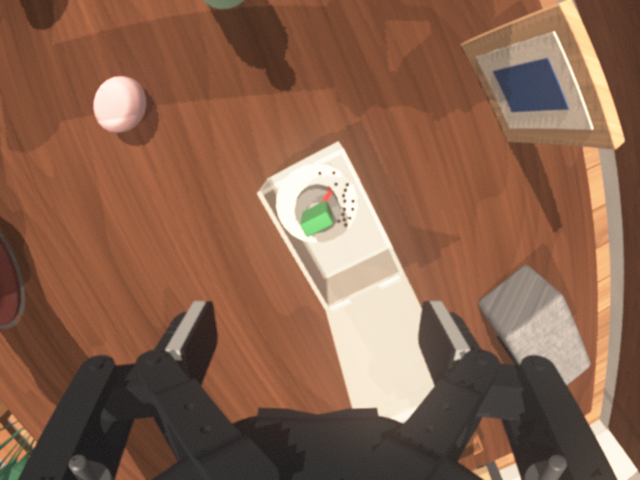

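Run:
```python
from h import *
o=np.load('o1.npy',allow_pickle=True).item(); im=cv2.imread('pics/w1.png'); h=cv2.cvtColor(im,cv2.COLOR_BGR2HSV)
roi=np.zeros(im.shape[:2],np.uint8); roi[140:260,260:380]=1
g=cv2.inRange(h,(45,100,150),(75,255,255))*roi; g2=cv2.inRange(h,(45,100,60),(75,255,255))*roi
r=(cv2.inRange(h,(0,170,120),(6,255,255))|cv2.inRange(h,(174,150,120),(179,255,255)))*roi
for n,m,z in [('g',g,.149),('g2',g2,.149),('r',r,.109)]:
    p=np.argwhere(m>0)[:,::-1].astype(np.float32); W=wplane(p,z,o)[:,:2]; 
    print(n,len(p),p.mean(0),W.mean(0).round(4),cv2.minAreaRect((W*1000).astype(np.float32)))
corn=np.array([[262,192],[340,144],[400,278],[328,307]],float)
W=wplane(corn,.08,o); print(W.round(4),[np.arctan2(-d[0],d[1]) for d in (W[0]-W[3],W[1]-W[2])])
cv2.imwrite('pics/w1c.png',cv2.resize(im[135:315,250:410],(711,600*4//3 if 0 else 600),interpolation=cv2.INTER_CUBIC))
for p in [[.597,-.113,.149],[.597,-.113,.084]]: print(wproj(p,o))
```

```text
g 469 [315.84436 221.95096] [ 0.5954 -0.1103] ((595.161865234375, -108.4244613647461), (21.966039657592773, 17.318744659423828), 5.04826021194458)
g2 469 [315.84436 221.95096] [ 0.5954 -0.1103] ((595.161865234375, -108.4244613647461), (21.966039657592773, 17.318744659423828), 5.04826021194458)
r 0 [nan nan] [nan nan] ((0.0, 0.0), (0.0, 0.0), 0.0)
[[ 0.552  -0.0829  0.08  ]
 [ 0.6357 -0.0697  0.08  ]
 [ 0.6431 -0.2173  0.08  ]
 [ 0.5629 -0.2192  0.08  ]] [np.float64(0.08019251208261644), np.float64(0.050467845420800024)]
[[319.19363208 224.30681109]]
[[318.95435703 203.60939987]]<stdin>:8: RuntimeWarning: Mean of empty slice.
  ret = um.true_divide(
```

View pics/w1c.png

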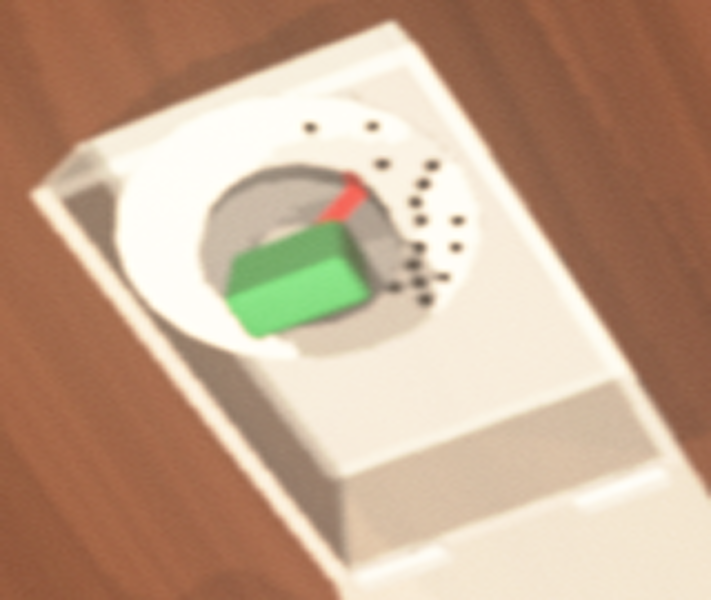

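Run:
```python
from h import *
o=np.load('o1.npy',allow_pickle=True).item()
f=lambda p:np.array(p)/[4.444,3.3333]+[250,135]
G=wplane(f([[228,295],[342,258],[370,297],[258,337]]),.149,o)[:,:2]; print('grip',G.round(4),G.mean(0))
for i,j in((0,1),(3,2)): d=G[j]-G[i]; print('yaw',np.arctan2(d[1],d[0]))
P=wplane(f([[117,230],[475,230],[300,95],[290,358]]),.084,o)[:,:2]; print('plate',P.round(4),P[0:2].mean(0),P[2:].mean(0))
c=wplane(f([[200,250],[395,250]]),.109,o)[:,:2];print('collar',c.mean(0),c)
t=wplane(f([[357,180],[325,220]]),.109,o)[:,:2];print('ptr',t)
for c0 in ([.5965,-.1125],G.mean(0)): d=t-c0; print(np.arctan2(d[:,1],d[:,0]),np.linalg.norm(d,axis=1))
dots=wplane(f([[310,127],[372,126],[382,163],[432,164],[424,183],[415,202],[425,299]]),.084,o)[:,:2]-[.5965,-.1125];print(np.arctan2(dots[:,1],dots[:,0]))
```

```text
grip [[ 0.5848 -0.1072]
 [ 0.606  -0.1066]
 [ 0.6069 -0.117 ]
 [ 0.5855 -0.1184]] [ 0.59578178 -0.11229654]
yaw 0.026351000018630923
yaw 0.06845948856080346
plate [[ 0.5604 -0.098 ]
 [ 0.6294 -0.1268]
 [ 0.6102 -0.078 ]
 [ 0.5791 -0.1468]] [ 0.59488389 -0.11240257] [ 0.5946363  -0.11240331]
collar [ 0.59555799 -0.11178509] [[ 0.57815905 -0.10450384]
 [ 0.61295692 -0.11906635]]
ptr [[ 0.6131274  -0.09918419]
 [ 0.60349617 -0.10650888]]
[0.67524998 0.70816533] [0.02130214 0.00921086]
[0.64729536 0.64365614] [0.02174406 0.00964411]
[ 1.12638929  0.71917388  0.45190188  0.20373008  0.0771577  -0.0874261
 -1.0717179 ]
```

```bash
python3 -m inch '[[[-0.1,0,4.2],[0,0,0]],[[0,0,4.2],[0,0,0]],[[0,0,4.2],[0,0,0]],[[0,0,3.6],[0,0,0]],[[0,0,1.6],[0,0,0]],[[0,0,0.8],[0,0,0]],[[0,0,0],[0,0,0]],[[0,0,0],[0,0,0]]]'
```

```text
time: 5.0
position: [0.597, -0.1125, 0.1151]
tool_rot: [[0.387, 0.922, 0.003], [0.922, -0.387, -0.001], [0.0, 0.003, -1.0]]
ft_force: [-0.4, -0.0, -0.1]
width: 1.0
grasp_force: 0.0
```

```bash
python3 -m inch '[[[-0.05,-0.05,0.2],[0,0,0]],[[0,0,0],[0,0,0]],[[0,0,0],[0,0,0]],[[0,0,0],[0,0,0]],[[0,0,0],[0,0,0]],[[0,0,0],[0,0,0]]]' 1 25
```

```text
time: 5.75
position: [0.5953, -0.1124, 0.1117]
tool_rot: [[0.388, 0.922, 0.0], [0.922, -0.388, -0.0], [-0.0, 0.0, -1.0]]
ft_force: [-3.2, 1.1, 4.4]
width: 0.46
grasp_force: 25.7
```

```bash
python3 -m inch '[[[0,0,0],[0,0,0.1]],[[0,0,0],[0,0,0.1]],[[0,0,0],[0,0,0.1]],[[0,0,0],[0,0,0.1]],[[0,0,0],[0,0,0.1]],[[0,0,0],[0,0,0.1]],[[0,0,0],[0,0,0.1]],[[0,0,0],[0,0,0.1]],[[0,0,0],[0,0,0.1]],[[0,0,0],[0,0,0.1]],[[0,0,0],[0,0,0.1]],[[0,0,0],[0,0,0]]]'
python3 - <<'E'
from h import *
o=env.get_obs(); print(o['moment'],np.round(o['q'],3)); cv2.imwrite('pics/w2.png',imaging.get_image('wrist')[:,:,::-1])
cv2.imwrite('pics/t2.png',imaging.get_image('top')[:,:,::-1])
E
```

```text
time: 7.25
position: [0.5956, -0.1128, 0.1117]
tool_rot: [[0.997, 0.074, 0.001], [0.074, -0.997, -0.001], [0.001, 0.001, -1.0]]
ft_force: [-0.3, -1.2, 3.9]
width: 0.454
grasp_force: 25.7
[-0.12389582  0.11511447 -0.0236583 ] [-0.31   0.138  1.774 -0.     1.228  1.187]
```

```bash
python3 -m inch '[[[0,0,0],[0,0,0]],[[0,0,0],[0,0,0]],[[0,0,0],[0,0,0]],[[0,0,0],[0,0,0]],[[0,0,-2],[0,0,0]],[[0,0,-4],[0,0,0]],[[0,0,-4],[0,0,0]],[[0,0,-2],[0,0,0]],[[0,0,0],[0,0,0]]]' -1
python3 - <<'E'
from h import *
o=env.get_obs(); im=imaging.get_image('wrist')[:,:,::-1].copy()
np.save('o3.npy',o,allow_pickle=True); cv2.imwrite('pics/w3.png',im)
u=wproj([.5957,-.1123,.1],o)[0].astype(int); print(u)
x0,y0=max(u[0]-100,0),max(u[1]-75,0); print(x0,y0)
cv2.imwrite('pics/w3c.png',cv2.resize(im[y0:y0+150,x0:x0+200],(800,600),interpolation=cv2.INTER_CUBIC))
E
```

```text
time: 8.48
position: [0.5962, -0.1127, 0.2339]
tool_rot: [[0.997, 0.073, 0.004], [0.073, -0.997, -0.001], [0.004, 0.002, -1.0]]
ft_force: [-0.5, 0.2, -0.9]
width: 1.0
grasp_force: 0.0
[316 230]
216 155
```

View pics/w3c.png

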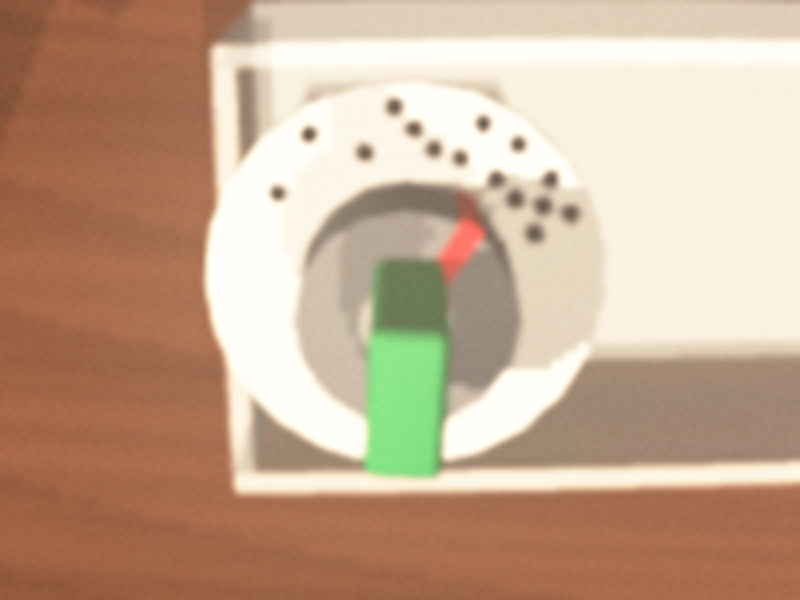

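Run:
```python
from h import *
o=np.load('o3.npy',allow_pickle=True).item()
f=lambda p:np.array(p)/4+[216,155]
G=wplane(f([[375,335],[446,335],[437,475],[367,472]]),.149,o)[:,:2]; print(G.round(4),G.mean(0)); 
for i,j in((3,0),(2,1)): d=G[j]-G[i]; print('yaw',np.arctan2(d[1],d[0]))
P=wplane(f([[206,275],[605,275]]),.084,o)[:,:2]; print(P.mean(0),P)
c=np.array([.5955,-.1123]); c=G.mean(0)
t=wplane(f([[473,228],[443,270]]),.109,o)[:,:2]-c; print(np.arctan2(t[:,1],t[:,0]),np.linalg.norm(t,axis=1))
D=wplane(f([[278,192],[336,142],[414,128],[489,151],[543,206]]),.084,o)[:,:2]-c; print(np.arctan2(D[:,1],D[:,0]),np.linalg.norm(D,axis=1))
tgt([*c,.0802+.056+.006],down(-np.pi/2+.07))
```

```text
[[ 0.6062 -0.1075]
 [ 0.607  -0.1178]
 [ 0.5847 -0.1183]
 [ 0.5844 -0.1077]] [ 0.59557436 -0.11283807]
yaw 0.009906128174850327
yaw 0.021147807986860265
[ 0.59600952 -0.11275459] [[ 0.59328508 -0.07497197]
 [ 0.59873396 -0.15053721]]
[-0.53683601 -0.54832773] [0.01989355 0.01090498]
[ 1.03450557  0.53104869  0.01966472 -0.4907169  -1.00204022] [0.02899293 0.02903385 0.02867853 0.02877697 0.02913797]
d cm [0.03 0.04 8.94] turn [ 0.    -0.001  0.003] q [-0.31  0.02  1.68 -0.    1.43  1.19]
```

```bash
python3 -m inch '[[[0,0,3.5],[0,0,0.05]],[[0,0,3.5],[0,0,0]],[[0,0,1.5],[0,0,0]],[[0,0,0.4],[0,0,0]],[[0,0,0],[0,0,0]]]' -1 60
python3 -m inch '[[[0,0,0],[0,0,0]],[[0,0,0],[0,0,0]],[[0,0,0],[0,0,0]],[[0,0,0],[0,0,0]],[[0,0,0],[0,0,0]],[[0,0,0],[0,0,0]],[[0,0,0],[0,0,0]]]' 1 60
```

```text
time: 9.15
position: [0.5956, -0.1126, 0.1429]
tool_rot: [[1.0, 0.023, 0.001], [0.023, -1.0, -0.0], [0.001, 0.0, -1.0]]
ft_force: [0.9, 0.6, 0.9]
width: 0.995
grasp_force: 0.0
time: 10.02
position: [0.5953, -0.1126, 0.1426]
tool_rot: [[1.0, 0.023, 0.0], [0.023, -1.0, -0.0], [0.0, 0.0, -1.0]]
ft_force: [-0.7, -1.2, 1.6]
width: 0.134
grasp_force: 59.8
```

```bash
python3 -m inch '[[[0,0,-0.2],[0,0,-0.02]],[[0,0,-0.8],[0,0,-0.02]],[[0,0,-1.2],[0,0,0]],[[0,0,-1.5],[0,0,0]],[[0,0,-2],[0,0,0]],[[0,0,-2.5],[0,0,0]],[[0,0,-2.5],[0,0,0]],[[0,0,-2.5],[0,0,0]],[[0,0,-2],[0,0,0]],[[0,0,-1],[0,0,0]],[[0,0,0],[0,0,0]]]'
python3 - <<'E'
from h import *
o=env.get_obs(); im=imaging.get_image('wrist')[:,:,::-1].copy()
np.save('o4.npy',o,allow_pickle=True); s=imaging.get_image('side')[:,:,::-1]
a=cv2.resize(im[150:350,180:450],(540,400)); b=cv2.resize(s[150:400,340:640],(260,217)); e=np.zeros((400,800,3),np.uint8); e[:,:540]=a; e[:217,540:]=b; cv2.imwrite('pics/w4c.png',e)
# target pose: cup x axis azimuth az
m=np.array([.53,.319,.097])
for az in (.2,.54):
    x=np.array([np.cos(az),np.sin(az),0]); y=np.array([-np.sin(az),np.cos(az),0]); Z=np.array([0,0,1.])
    sz=-.866*x+.5*Z; sx=.5*x+.866*Z
    T=np.c_[sx,-y,-sz]   # tool x~scoop x, y~-scoop y, z~-scoop z
    mouth=m+[0,0,.035+.028]; p=mouth-.0121*sx+(.038+.062)*sz
    print(az,p.round(4),T.round(3)); tgt(p,T)
print(o['position'],o['q'])
E
```

```text
time: 11.4
position: [0.5955, -0.1125, 0.3052]
tool_rot: [[0.998, 0.063, 0.001], [0.063, -0.998, -0.0], [0.001, 0.001, -1.0]]
ft_force: [-0.4, -0.7, -1.9]
width: 0.133
grasp_force: 59.5
0.2 [0.4392 0.3006 0.1995] [[ 0.49   0.199  0.849]
 [ 0.099 -0.98   0.172]
 [ 0.866 -0.    -0.5  ]]
d cm [-12.92 -42.18  10.42] turn [ 0.071  1.047 -0.125] q [-0.31 -0.02  1.6  -0.    1.55  1.2 ]
0.54 [0.4505 0.2714 0.1995] [[ 0.429  0.514  0.743]
 [ 0.257 -0.858  0.445]
 [ 0.866 -0.    -0.5  ]]
d cm [-11.98 -39.19  10.41] turn [ 0.249  1.028 -0.433] q [-0.31 -0.02  1.6  -0.    1.55  1.2 ]
[ 0.59545081 -0.11249131  0.30521619] [-3.09467875e-01 -1.72633078e-02  1.60270318e+00 -7.32932756e-06
  1.55477264e+00  1.19848941e+00]
```

View pics/w4c.png

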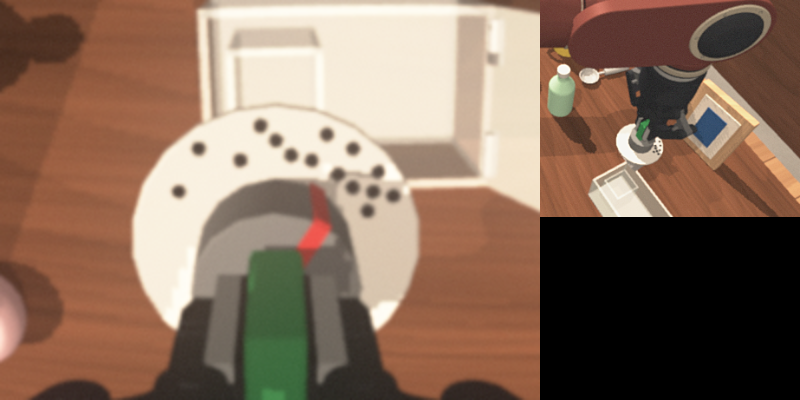

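Scoop is out and held, with the pointer at four dots (crop pixel 318,235). Next I'll tilt it in place.

```bash
python3 -m inch '[[[0,0,0],[0,0.1,0]],[[0,0,0],[0,0.15,0]],[[0,0,0],[0,0.15,0]],[[0,0,0],[0,0.15,0]],[[0,0,0],[0,0.15,0]],[[0,0,0],[0,0.15,0]],[[0,0,0],[0,0.15,0]],[[0,0,0],[0,0.047,0]],[[0,0,0],[0,0,0]],[[0,0,0],[0,0,0]]]'
cat > t.py <<'E'
from h import *
import sys
az,up=float(sys.argv[1]),float(sys.argv[2]); m=np.array([.53,.319,.097])
x=np.array([np.cos(az),np.sin(az),0]); y=np.array([-np.sin(az),np.cos(az),0]); Z=np.array([0,0,1.])
sz=-.866*x+.5*Z; sx=.5*x+.866*Z; T=np.c_[sx,-y,-sz]
p=m+[0,0,up+.028]-.0121*sx+.1*sz; print(p.round(4)); tgt(p,T)
E
python3 t.py .4 .09; python3 t.py .063 .09
```

```text
time: 12.75
position: [0.5952, -0.1124, 0.304]
tool_rot: [[0.5, 0.063, 0.864], [0.032, -0.998, 0.055], [0.865, -0.0, -0.501]]
ft_force: [-0.4, -0.3, -1.7]
width: 0.131
grasp_force: 59.6
[0.4447 0.2829 0.2545]
d cm [-10.56 -40.4   -8.36] turn [ 0.292  0.002 -0.169] q [-0.51 -0.49  2.21  0.88  0.66  0.5 ]
[0.4375 0.3132 0.2545]
d cm [-10.83 -43.46  -8.81] turn [-0.     0.002  0.   ] q [-0.51 -0.49  2.21  0.88  0.66  0.5 ]
```

```bash
python3 -m inch '[[[-0.5,-1.5,-0.4],[0,0,0]],[[-0.9,-3.5,-0.7],[0,0,0]],[[-0.9,-3.7,-0.8],[0,0,0]],[[-0.9,-3.7,-0.8],[0,0,0]],[[-0.9,-3.7,-0.8],[0,0,0]],[[-0.9,-3.7,-0.8],[0,0,0]],[[-0.9,-3.7,-0.8],[0,0,0]],[[-0.9,-3.7,-0.8],[0,0,0]],[[-0.9,-3.7,-0.8],[0,0,0]],[[-0.9,-3.7,-0.8],[0,0,0]],[[-0.9,-3.4,-0.6],[0,0,0]],[[-0.6,-1.6,-0.3],[0,0,0]]]'
python3 t.py .4 .06; python3 t.py .063 .06
```

```text
time: 14.25
position: [0.4459, 0.2774, 0.2591]
tool_rot: [[0.499, 0.066, 0.864], [0.031, -0.998, 0.058], [0.866, -0.002, -0.5]]
ft_force: [1.0, -0.6, -1.6]
width: 0.129
grasp_force: 59.7
[0.4447 0.2829 0.2245]
d cm [-3.04 -0.55  1.65] turn [ 0.288 -0.001 -0.169] q [ 0.64 -0.61  2.36 -0.91  0.64  2.69]
[0.4375 0.3132 0.2245]
d cm [-3.3  -3.62  1.21] turn [-0.004 -0.    -0.   ] q [ 0.64 -0.61  2.36 -0.91  0.64  2.69]
```

```bash
python3 -m inch '[[[0,0,0],[0.06,0,-0.034]],[[0,0,0],[0.08,0,-0.046]],[[0,0,0],[0.08,0,-0.046]],[[0,0,0],[0.07,0,-0.043]],[[0,0,0],[0,0,0]],[[0,0,0],[0,0,0]]]'
python3 t.py .4 .06
python3 - <<'E'
from h import *
o=env.get_obs()
for c in ['top','side','wrist']:
    im=imaging.get_image(c); cv2.imwrite(f'pics/{c}5.png',im[:,:,::-1])
    for n in ['cup_mouth','cup','scoop','mug_rim','mug']:
        for r in imaging.spot_point(c,n)[:3]:
            if np.hypot(r['at'][0]-.53,r['at'][1]-.32)<.12: print(c,n,np.round(r['at'],4),round(r['score'],2))
s=cv2.imread('pics/side5.png')[100:300,200:440]; w=cv2.imread('pics/wrist5.png'); t=cv2.imread('pics/top5.png')[140:290,160:360]
e=np.zeros((600,800,3),np.uint8); e[:300,:360]=cv2.resize(s,(360,300)); e[:300,400:]=cv2.resize(w,(400,300)); e[300:,:400]=cv2.resize(t,(400,300)); cv2.imwrite('pics/e5.png',e)
E
```

```text
time: 15.0
position: [0.4467, 0.275, 0.2576]
tool_rot: [[0.472, 0.361, 0.805], [0.183, -0.933, 0.311], [0.863, 0.0, -0.506]]
ft_force: [-0.9, 0.5, -2.3]
width: 0.131
grasp_force: 59.8
[0.4447 0.2829 0.2245]
d cm [-2.81 -0.81  1.76] turn [ 0.027  0.007 -0.015] q [ 0.44 -0.76  2.44 -0.15  0.43  1.74]
top cup_mouth [0.5324 0.3105 0.2186] 0.75
top cup_mouth [0.4955 0.2954 0.2244] 0.16
top cup [0.5275 0.3098 0.1831] 0.48
top mug_rim [0.5302 0.3195 0.0935] 0.86
side cup_mouth [0.531  0.3038 0.2178] 0.68
side cup [0.5349 0.3085 0.1879] 0.85
side scoop [0.4972 0.2962 0.2238] 0.81
side mug_rim [0.5293 0.3203 0.0972] 0.73
side mug [0.5273 0.32   0.0043] 0.71
wrist scoop [0.4948 0.2965 0.2277] 0.76
wrist mug [ 5.296e-01  3.167e-01 -1.000e-04] 0.7
```

View pics/e5.png

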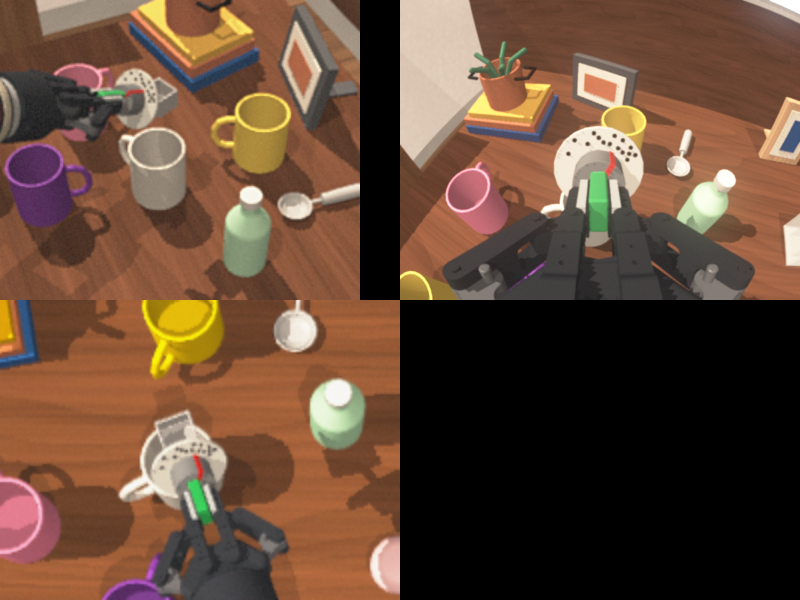

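```bash
python3 -m inch '[[[0.1,-0.4,0.1],[0,0,0]],[[0.1,-0.4,0.2],[0.01,0,-0.005]],[[0,0,0],[0,0,0]],[[0,0,0],[0,0,0]],[[0,0,0],[0,0,0]],[[0,0,0],[0,0,0]]]'
python3 - <<'E'
from h import *
for c in ['top','side']:
    imaging.get_image(c)
    for n in ['cup_mouth','cup','mug_rim']:
        for r in imaging.spot_point(c,n)[:2]:
            if np.hypot(r['at'][0]-.53,r['at'][1]-.32)<.06: print(c,n,np.round(r['at'],4),round(r['score'],2))
o=env.get_obs(); T=np.array(o['tool_rot']); sx,sz=T[:,0],-T[:,2]
print('mouth',o['position']-.1*sz+.0121*sx,'tilt',np.arccos((sx*np.sin(np.pi/3)+sz*.5)[2]),o['time'],np.abs(o['qvel']).max(),np.round(o['q'],2))
E
```

```text
time: 16.65
position: [0.4475, 0.2835, 0.2577]
tool_rot: [[0.469, 0.372, 0.801], [0.188, -0.928, 0.321], [0.863, -0.0, -0.506]]
ft_force: [-0.4, -0.1, -1.4]
width: 0.132
grasp_force: 59.8
top cup_mouth [0.5308 0.3171 0.2179] 0.78
top cup [0.532  0.319  0.1864] 0.56
top mug_rim [0.5286 0.3189 0.0988] 0.9
side cup_mouth [0.533  0.315  0.2178] 0.59
side cup [0.5337 0.3173 0.1903] 0.7
side mug_rim [0.5307 0.32   0.0981] 0.87
mouth [0.53320783 0.31790323 0.21758492] tilt 0.006567822673334988 17.05 0.002476063287297862 [ 0.46 -0.74  2.43 -0.16  0.42  1.75]
```

```bash
python3 -c "
from rig import env
print(env.sign_off())"
```

```text
the job is handed in; nothing more can be done
None
```

I handed the job in at about 17 s: the collar is at four dots, and the scoop is gripped and steady with its cup level, about 3 mm off the white mug's axis and 90 mm above its rim; the hand-in returned no verdict.

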